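# Put the three screwdrivers back in their cradles

### The arm

A 7-joint arm with a two-finger parallel gripper is mounted at the origin on a cart in front of the work surface, level with it; the furniture and walls round the work are solid. World frame = base frame: x ahead of the robot, y to its left, z up, the work surface at z = 0. Lengths are in m, angles in rad, forces in N, time in s.
With the tool pointing down it reaches from about 0.4 to 0.85 m from the base axis. Payload 4.5 kg.
Tool frame: the origin (TCP) lies between the finger pads; the fingertips stand 11 mm ahead of it and the grasp point (between the pads) lies 8 mm behind it (r.nose_length is the distance from the TCP to the fingertips, in m); z points along the fingers, y is the line along which they close (so a half turn about z gives the same grasp; the last joint's range is limited). The gripper opens to 88 mm and grips with 3 to 60 N. Pads are 18 mm wide; open, the fingers measure 123 mm over their backs; the gripper's body (75 mm by 187 mm) begins 45 mm behind the grasp point.
Start: joints at [-1.202, 0.689, -0.195, 1.565, 0.157, 0.902, -0.215], TCP at [0.205, 0.59, 0.25] pointing down, gripper open.
Joint ranges: [-3.01, 3.01], [-0.46, 2.08], [-1.47, 1.51], [0.13, 2.56], [-1, 4.14], [0.04, 2.09], [-2.66, 2.66]. Speed limits (rad/s): [2.57, 2.57, 3.14, 3.14, 3.14, 3.14, 3.14].

### API

Orientations are given as a unit quaternion [x, y, z, w].
In Python, from plant import get_state, snapshot, camera_model, r gives the robot as it stands.
- The arm moves only by the shell command python3 -m inch 'ROWS' [FORCE]. ROWS is text: rows parted by semicolons, each of 7 numbers parted by spaces: the opening, from -1 (shut) to 1 (fully open), then the shift along the tool's x, y, z in m, then the turn, a rotation vector about the tool's x, y, z in rad. A call has 1 to 20 rows; each row shifts and turns the commanded pose from where the row before left it, along the tool's axes as they then stand; what a row does not reach is not made up. A row lasts 1/12 s, in which the tool goes at most 41.7 mm and 7.16 degrees, less where a joint would pass 70% of its speed; a pose out of reach is approached as far as the arm can. A call is refused whole if a number of a shift passes 0.0417 or a number of a turn 0.125, either way. A call with a gripper value outside its range is refused whole. The fingers move at their own pace and stop on an object; FORCE is the grip in N (left out, the last holds). Time passes only in rows, so rows that do not move let the fingers close. It gives the time, the measured TCP pose, the force, the opening and the grip force at its end, in the units of the state.
- get_state(): the state, without advancing time (a new reading comes with each control period).
- snapshot(name): name is "side" or "top"; returns (picture, depth): 480x640x3 uint8, red, green, blue; 480x640 float32, m along the optical axis (not along the pixel's ray), 0 where there is no reading.
- camera_model(name): a dict with "intrinsics" (3x3 intrinsics, pixels), "dist" ([k1, k2, p1, p2, k3] as OpenCV has them; the pictures are not rectified), "view" (4x4, takes a point from world to camera coordinates). Camera axes: x right, y down, z forward; pixel columns grow to the right and rows downward; lengths in m; the calibration is good to about 2 mm. A picture is of the moment at which its call begins. camera_model takes no time and is no camera call.
- r.finish_job(): hands the job in; it is judged then, once.
The state is a dict: "clock": time; "q": joint angles; "qd": joint speeds; "joint_torque": joint torques, N m; "tool_pos": TCP position; "eef_rot": TCP orientation; "contact_force": force on the tool from outside, world axes, zero at the start; "moment": the same for the moment, N m; "opening": opening from 0.0 (shut) to 1.0 (fully open); "finger_force": force on a finger pad.
Only numpy, scipy, OpenCV 4.12 (cv2) and the standard library are available. Lean on these libraries where they do the work, as an engineer would, in place of code of your own. Each camera call takes 0.05 s, during which the arm holds its last target. There are 200 camera calls.

### The job

Clear the bench: put each of the three screwdrivers away in the cradle made for its length, short in short, medium in medium and long in long, lying flat on the base plate between the end stops, either way round. Leave the plug housing, the relay, the marker pen and the roll of tape where they lie.

Things in the scene. Friction and masses are not known exactly. Their poses are not given: they have to be found in the camera images.
- short_driver: The short one of three screwdrivers: 171 mm long, yellow handle 22 mm wide and 19 mm high, steel shaft 5 to 7 mm thick; loose, lying flat. Origin: middle of its length, on its underside; its y axis runs along it, +y towards the handle, which reaches from y = 6 to 86 mm (grip it across, at about y = 46 mm). z is up at the start.
- medium_driver: The medium one of three screwdrivers: 201 mm long, red handle 26 mm wide and 22 mm high, steel shaft 5 to 7 mm thick; loose, lying flat. Origin: middle of its length, on its underside; its y axis runs along it, +y towards the handle, which reaches from y = 10 to 100 mm (grip it across, at about y = 55 mm). z is up at the start.
- long_driver: The long one of three screwdrivers: 231 mm long, green handle 28 mm wide and 24 mm high, steel shaft 5 to 7 mm thick; loose, lying flat. Origin: middle of its length, on its underside; its y axis runs along it, +y towards the handle, which reaches from y = 16 to 116 mm (grip it across, at about y = 66 mm). z is up at the start.
- short_cradle: The short one of three grey screwdriver cradles with a black liner, fixed: base plate 203 (y) x 56 (x) x 4 mm, an end stop 16 mm high, 6 mm thick across each end, 191 mm clear between them; at each corner a side cheek 12 mm high, 3 mm thick, reaching 20 mm in from the stop, 50 mm clear between opposite cheeks; long sides otherwise open. Both ends alike. Origin: centre of the underside, on the bench; y along it, z up.
- medium_cradle: The medium one of three grey screwdriver cradles with a black liner, fixed: base plate 233 (y) x 56 (x) x 4 mm, an end stop 16 mm high, 6 mm thick across each end, 221 mm clear between them; at each corner a side cheek 12 mm high, 3 mm thick, reaching 20 mm in from the stop, 50 mm clear between opposite cheeks; long sides otherwise open. Both ends alike. Origin: centre of the underside, on the bench; y along it, z up.
- long_cradle: The long one of three grey screwdriver cradles with a black liner, fixed: base plate 263 (y) x 56 (x) x 4 mm, an end stop 16 mm high, 6 mm thick across each end, 251 mm clear between them; at each corner a side cheek 12 mm high, 3 mm thick, reaching 20 mm in from the stop, 50 mm clear between opposite cheeks; long sides otherwise open. Both ends alike. Origin: centre of the underside, on the bench; y along it, z up.
- housing: Bystander: white plug housing, 26 x 34 x 17 mm, loose on the bench among the screwdrivers. Origin: centre of its underside; z up. To be left alone.
- relay: Bystander: beige relay block, 52 (x) x 28 (y) x 31 mm, loose on the bench among the screwdrivers. Origin: centre of its underside; z up. To be left alone.
- marker: Bystander: black and white marker pen, 135 mm long (along its y), 17 mm thick, loose on the bench. Origin: middle of its length, underside. Not a screwdriver; to be left alone.
- tape: Bystander: small roll of black tape lying flat, 51 mm across, 19 mm high, loose on the bench. Origin: centre of its underside; z up. To be left alone.

How it is judged:
At the end, for the whole second after the job is handed in: Each screwdriver released and at rest in the cradle of its own length: origin within 18 mm of the cradle's long axis, 12.5 mm of its middle along it and 32 mm of its underside in height; within 0.12 rad of the cradle's long axis, either way round, and within 0.05 rad of level (x of short_driver in the frame of short_cradle between -0.018 and 0.018 m and y of short_driver in the frame of short_cradle between -0.0125 and 0.0125 m and z of short_driver in the frame of short_cradle below 0.032 m and angle between the y axis of short_driver and the y axis of short_cradle, either way round below 0.12 rad and angle between short_driver's own y axis and vertical between 1.5208 and 1.6208 rad and linear speed of each of short_driver, medium_driver, long_driver below 0.02 m/s and x of medium_driver in the frame of medium_cradle between -0.018 and 0.018 m and y of medium_driver in the frame of medium_cradle between -0.0125 and 0.0125 m and z of medium_driver in the frame of medium_cradle below 0.032 m and angle between the y axis of medium_driver and the y axis of medium_cradle, either way round below 0.12 rad and angle between medium_driver's own y axis and vertical between 1.5208 and 1.6208 rad and x of long_driver in the frame of long_cradle between -0.018 and 0.018 m and y of long_driver in the frame of long_cradle between -0.0125 and 0.0125 m and z of long_driver in the frame of long_cradle below 0.032 m and angle between the y axis of long_driver and the y axis of long_cradle, either way round below 0.12 rad and angle between long_driver's own y axis and vertical between 1.5208 and 1.6208 rad); the robot touches nothing.
It fails at once if the plug housing is moved by more than 25 mm (distance of housing from where it was at the start of the episode above 0.025 m).
It fails at once if the relay is moved by more than 25 mm (distance of relay from where it was at the start of the episode above 0.025 m).
It fails at once if the marker pen is moved by more than 25 mm (distance of marker from where it was at the start of the episode above 0.025 m).
It fails at once if the roll of tape is moved by more than 25 mm (distance of tape from where it was at the start of the episode above 0.025 m).
It also fails if it takes over 96 s, if anything falls off the work surface, if the arm or the gripper's body presses on something with over 40 N, if the wrist force passes 120 N, or if a joint passes its speed limit or range.

## Working session

There is one attempt and no reset: what is moved stays moved. The work goes in short steps, Python scripts to look and compute and a shell command to move; the robot and the scene stay as the last step left them, time stands still between calls to the robot, and variables do not carry over. Pictures are saved under pics/ and viewed, at most 14 in all, crops included, and the job is handed in when it is done.

```bash
ls; mkdir -p pics
python3 - <<'E'
from plant import get_state, snapshot, camera_model, r
import cv2,numpy as np
for n in("top","side"):
    p,d=snapshot(n); np.savez(f"{n}0.npz",p=p,d=d); cv2.imwrite(f"pics/{n}0.png",p[:,:,::-1])
    m=camera_model(n); print(n,m)
print(get_state())
E
```

```text
pics
top {'intrinsics': array([[545.76632794,   0.        , 322.13627303],
       [  0.        , 545.76632794, 235.95843415],
       [  0.        ,   0.        ,   1.        ]]), 'dist': array([-0.03715463,  0.        ,  0.        ,  0.        ,  0.        ]), 'view': array([[ 1.28389518e-03, -9.99920806e-01, -1.25193023e-02,
         8.80068257e-02],
       [-9.88863172e-01,  5.93652057e-04, -1.48826322e-01,
         5.32644872e-01],
       [ 1.48821968e-01,  1.25709544e-02, -9.88784098e-01,
         1.12455576e+00],
       [ 0.00000000e+00,  0.00000000e+00,  0.00000000e+00,
         1.00000000e+00]])}
side {'intrinsics': array([[448.28857833,   0.        , 316.65134286],
       [  0.        , 448.28857833, 234.72509575],
       [  0.        ,   0.        ,   1.        ]]), 'dist': array([0.0184316, 0.       , 0.       , 0.       , 0.       ]), 'view': array([[ 0.99991666, -0.00619081, -0.01132887, -0.52460482],
       [-0.01262068, -0.65349826, -0.75682279,  0.09300699],
       [-0.00271805,  0.7569027 , -0.65352193,  1.08335274],
       [ 0.        ,  0.        ,  0.        ,  1.        ]])}
{'clock': 0.1, 'q': array([-1.20220546,  0.68988019, -0.19448925,  1.56621662,  0.15728199,
        0.90248707, -0.21511229]), 'qd': array([ 6.31628277e-04, -2.08433363e-03, -1.04618502e-03, -5.26450597e-04,
       -7.17005617e-04,  2.11807797e-03, -3.71383782e-05]), 'joint_torque': array([-3.04750676e-03, -5.28507900e+01, -1.27169654e+00, -1.53838027e+01,
       -5.25736890e-02,  1.99051581e-03,  5.17613285e-05]), 'tool_pos': array([0.20523239, 0.58977745, 0.2490081 ]), 'eef_rot': array([ 1.66601807e-01,  9.86023932e-01, -7.99142669e-04, -7.31043142e-05]), 'contact_force': array([ 0.13214514, -0.06504333,  0.24895143]), 'moment': array([-0.02436478,  0.01969281,  0.07317046]), 'finger_force': 0.0, 'opening': 0.9976617712111172}
```

View pics/top0.png

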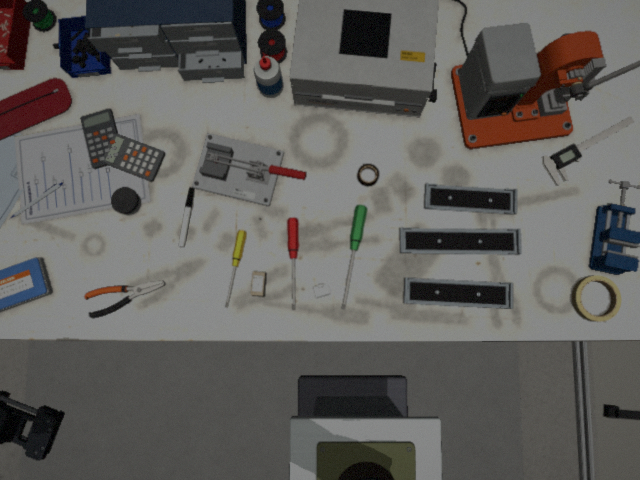

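View pics/side0.png

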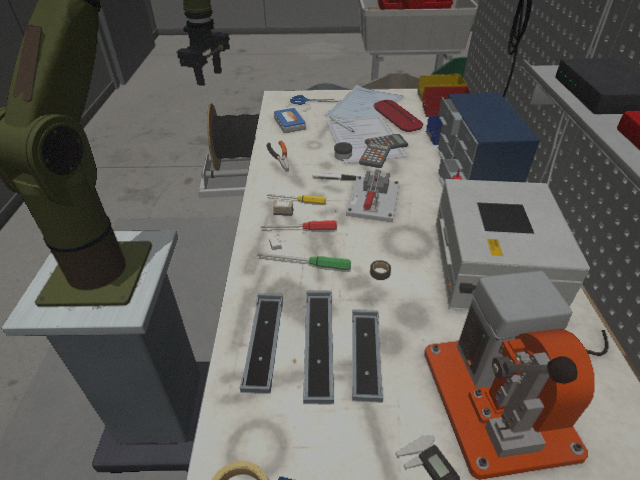

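The top view (up = +x, left = +y) shows the yellow driver at (235,268), the red at (293,262) and the green at (353,257). The relay is at (259,284), the housing at (320,290), the marker at (186,217) and the tape at (368,175). The cradles are at (470,198), (460,241) and (457,292). The side view agrees.

```bash
cat > h.py <<'E'
import cv2,numpy as np
from plant import camera_model
def ray(n,px,z):
    m=camera_model(n);K=m["intrinsics"];V=m["view"]
    u=cv2.undistortPoints(np.float64(px).reshape(-1,1,2),K,m["dist"])[:,0]
    R=V[:3,:3];c=-R.T@V[:3,3]
    d=np.c_[u,np.ones(len(u))]@R
    return c+d*((z-c[2])/d[:,2])[:,None]
def masks(p):
    hsv=cv2.cvtColor(p,cv2.COLOR_RGB2HSV);H,S,v=cv2.split(hsv)
    s=(S>120)&(v>50)
    return dict(short=s&(H>22)&(H<35),medium=s&((H<6)|(H>174)),long=s&(H>45)&(H<85))
def blobs(m,lo,hi,box=None):
    m=m.astype(np.uint8)
    n,l,st,c=cv2.connectedComponentsWithStats(m)
    out=[]
    for i in range(1,n):
        if lo<st[i,4]<hi and (box is None or (box[0]<c[i][0]<box[1] and box[2]<c[i][1]<box[3])):
            ys,xs=np.where(l==i);out.append(np.c_[xs,ys].astype(float))
    return out
def fit(n,px,z):
    P=ray(n,px,z)[:,:2]
    (c,s,a)=cv2.minAreaRect(P.astype(np.float32)*1000)
    b=cv2.boxPoints((c,s,a));e=b[1]-b[0];f=b[2]-b[1]
    L=e if np.hypot(*e)>np.hypot(*f) else f
    _,_,vt=np.linalg.svd(P-P.mean(0),full_matrices=False);d=vt[0]
    t=(P-P.mean(0))@d
    return dict(rect=np.round(c,1),size=np.round(sorted(s),1),mean=np.round(P.mean(0)*1000,1),ang=round(np.degrees(np.arctan2(d[1],d[0])),1),rang=round(np.degrees(np.arctan2(L[1],L[0])),1))
E
python3 - <<'E'
from h import *
hz=dict(short=.0095,medium=.011,long=.012)
for n,box in(("top",(200,390,190,300)),("side",(250,370,190,280))):
    d=np.load(f"{n}0.npz");p=d["p"]
    for k,m in masks(p).items():
        for b in blobs(m,100,3000,box): print(n,k,len(b),fit(n,b,hz[k]))
    v=cv2.cvtColor(p,cv2.COLOR_RGB2HSV)[:,:,2]
    cb=(400,530,180,310) if n=="top" else (240,390,290,405)
    for b in blobs(v<60,500,6000,cb): print(n,"liner",len(b),fit(n,b,.004))
    # objects
    if n=="top":
        D=d["d"]; 
        yy,xx=np.mgrid[0:480:1,0:640:1];q=np.c_[xx.ravel(),yy.ravel()]
        M=camera_model(n);u=cv2.undistortPoints(q.astype(float).reshape(-1,1,2),M["intrinsics"],M["dist"])[:,0]
        P=(np.c_[u,np.ones(len(u))]*D.reshape(-1,1)-M["view"][:3,3])@M["view"][:3,:3]
        z=P[:,2].reshape(480,640)
        for nm,(a,b_,c,e) in dict(fixture=(190,310,130,205),box=(290,440,0,115),orange=(450,610,20,150),rel=(245,272,265,300),hou=(310,332,280,300),tape=(355,382,160,190),marker=(178,195,185,250)).items():
            s=z[c:e,a:b_];hi=s>.013;Q=P.reshape(480,640,3)[c:e,a:b_][hi]
            print(nm,np.percentile(s[hi],98).round(3),Q.min(0).round(3),Q.max(0).round(3))
E
```

```text
top short 277 {'rect': array([510.9, 272. ]), 'size': array([20. , 77.8]), 'mean': array([513.2, 272. ]), 'ang': np.float64(169.2), 'rang': np.float32(-9.9)}
top medium 373 {'rect': array([533.9, 152.4]), 'size': array([21.9, 86.5]), 'mean': array([535.2, 153.3]), 'ang': np.float64(-178.9), 'rang': np.float32(0.6)}
top long 386 {'rect': array([556.6,  11.8]), 'size': array([22. , 96.4]), 'mean': array([559.8,  11. ]), 'ang': np.float64(169.7), 'rang': np.float32(-10.7)}
top liner 1329 {'rect': array([ 621.6, -240. ]), 'size': array([ 38.8, 178.4]), 'mean': array([ 621.7, -240. ]), 'ang': np.float64(-93.7), 'rang': np.float32(86.4)}
top liner 1849 {'rect': array([ 527.3, -213.5]), 'size': array([ 38.9, 236. ]), 'mean': array([ 527.1, -212.8]), 'ang': np.float64(-90.7), 'rang': np.float32(89.3)}
top liner 1701 {'rect': array([ 413.3, -204.7]), 'size': array([ 39. , 206.8]), 'mean': array([ 413.3, -204.9]), 'ang': np.float64(-93.1), 'rang': np.float32(87.1)}
fixture 0.101 [0.359 0.074 0.013] [0.77  0.382 1.192]
box 0.158 [ 0.359 -0.155  0.013] [1.014 0.154 1.192]
orange 0.253 [ 0.359 -0
[... 514 characters left out ...]
p.float64(-104.7), 'rang': np.float32(74.9)}
side medium 206 {'rect': array([542.5, 159. ]), 'size': array([33.5, 69.6]), 'mean': array([542.1, 160. ]), 'ang': np.float64(1.3), 'rang': np.float32(-1.1)}
side liner 1797 {'rect': array([ 527.1, -210.1]), 'size': array([ 38.4, 233. ]), 'mean': array([ 527.1, -222.1]), 'ang': np.float64(-90.7), 'rang': np.float32(89.3)}
side liner 1573 {'rect': array([ 412.7, -201.4]), 'size': array([ 39.6, 206.7]), 'mean': array([ 412.4, -211.1]), 'ang': np.float64(-92.9), 'rang': np.float32(87.1)}
side liner 1401 {'rect': array([ 622. , -236.5]), 'size': array([ 38.3, 176.3]), 'mean': array([ 621.4, -244.2]), 'ang': np.float64(-93.9), 'rang': np.float32(86.6)}
```

```bash
cat > go.py <<'E'
import sys,numpy as np
from plant import get_state
from scipy.spatial.transform import Rotation as R
x,y,z,a=map(float,sys.argv[1:5])   # mm, closing axis deg
s=get_state();T=R.from_quat(s["eef_rot"]).as_matrix()
c=np.radians(a);yt=np.array([np.cos(c),np.sin(c),0]);
if yt@T[:,1]<0: yt=-yt
zt=np.array([0,0,-1.]);G=np.c_[np.cross(yt,zt),yt,zt]
rv=R.from_matrix(T.T@G).as_rotvec()
d=np.array([x,y,z])/1000-s["tool_pos"]
print("pos",s["tool_pos"].round(4),"clock",s["clock"],"q",s["q"].round(2),"open",round(s["opening"],3),"ff",round(s["finger_force"],1),"F",s["contact_force"].round(1))
print("turn first",rv.round(4),"rows>=",np.ceil(abs(rv).max()/.12),"then shift",(G.T@d).round(4),"| shift in present axes",(T.T@d).round(4))
E
python3 go.py 511 272 120 79.7
python3 - <<'E'
from h import *
d=np.load("top0.npz");D=d["d"];M=camera_model("top")
yy,xx=np.mgrid[0:480,0:640];q=np.c_[xx.ravel(),yy.ravel()].astype(float)
u=cv2.undistortPoints(q.reshape(-1,1,2),M["intrinsics"],M["dist"])[:,0]
P=(np.c_[u,np.ones(len(u))]*D.reshape(-1,1)-M["view"][:3,3])@M["view"][:3,:3]
P=P[(D.ravel()>.3)&(P[:,0]>.35)]
Q=P[(P[:,1]<-.1)&(P[:,1]>-.45)&(P[:,2]>.04)];print("press/box nearest x",np.percentile(Q[:,0],[0,1,5]).round(3))
for lo,hi in((0.02,.04),(.04,.07),(.07,.3)):
    Q=P[(P[:,1]>.0)&(P[:,1]<.4)&(P[:,2]>lo)&(P[:,2]<hi)&(P[:,0]<.75)];print(lo,Q.min(0).round(3),Q.max(0).round(3))
E
```

```text
pos [0.2052 0.5898 0.249 ] clock 0.1 q [-1.2   0.69 -0.19  1.57  0.16  0.9  -0.22] open 0.998 ff 0.0 F [ 0.1 -0.1  0.2]
turn first [-0.0016 -0.     -0.155 ] rows>= 2.0 then shift [-0.3577 -0.258   0.129 ] | shift in present axes [-0.3932 -0.1995  0.1294]
press/box nearest x [0.776 0.786 0.796]
0.02 [0.408 0.001 0.02 ] [0.731 0.391 0.04 ]
0.04 [0.659 0.211 0.04 ] [0.74  0.356 0.07 ]
0.07 [0.643 0.121 0.07 ] [0.705 0.325 0.107]
```

```bash
python3 -m inch '0.4 0 0 0 0 0 -0.0775;0.4 0 0 0 0 0 -0.0775;0.4 -0.0256 -0.0184 0.0092 0 0 0;0.4 -0.0256 -0.0184 0.0092 0 0 0;0.4 -0.0256 -0.0184 0.0092 0 0 0;0.4 -0.0256 -0.0184 0.0092 0 0 0;0.4 -0.0256 -0.0184 0.0092 0 0 0;0.4 -0.0256 -0.0184 0.0092 0 0 0;0.4 -0.0256 -0.0184 0.0092 0 0 0;0.4 -0.0256 -0.0184 0.0092 0 0 0;0.4 -0.0256 -0.0184 0.0092 0 0 0;0.4 -0.0256 -0.0184 0.0092 0 0 0;0.4 -0.0256 -0.0184 0.0092 0 0 0;0.4 -0.0256 -0.0184 0.0092 0 0 0;0.4 -0.0256 -0.0184 0.0092 0 0 0;0.4 -0.0256 -0.0184 0.0092 0 0 0;0.4 0 0 0 0 0 0;0.4 0 0 0 0 0 0' 30; python3 go.py 511 272 14 79.7
```

```text
clock: 1.6
tool_pos: [0.513, 0.27, 0.1199]
eef_rot: [0.092, 0.996, -0.001, -0.0]
contact_force: [-0.5, 0.3, 0.2]
opening: 0.701
finger_force: 0.0
pos [0.513  0.27   0.1199] clock 1.6 q [-0.42  0.82 -0.25  1.81  0.35  0.56  0.49] open 0.701 ff 0.0 F [-0.5  0.3  0.2]
turn first [-0.0021 -0.0005 -0.0049] rows>= 1.0 then shift [0.0023 0.0016 0.1059] | shift in present axes [0.0023 0.0018 0.1059]
```

```bash
python3 -m inch '0.4 0.0022 0.0017 0.02 0 0 -0.005;0.4 0 0 0.02 0 0 0;0.4 0 0 0.02 0 0 0;0.4 0 0 0.02 0 0 0;0.4 0 0 0.015 0 0 0;0.4 0 0 0.010 0 0 0;0.4 0 0 0 0 0 0;0.4 0 0 0 0 0 0;-1 0 0 0 0 0 0;-1 0 0 0 0 0 0;-1 0 0 0 0 0 0;-1 0 0 0 0 0 0;-1 0 0 0 0 0 0;-1 0 0 0 0 0 0;-1 0 0 0 0 0 0;-1 0 0 0 0 0 0' 30; python3 go.py 511 272 14 79.7
```

```text
clock: 2.93
tool_pos: [0.5102, 0.2748, 0.0161]
eef_rot: [0.087, 0.996, 0.0, 0.0]
contact_force: [-0.0, 0.1, 2.7]
opening: 0.225
finger_force: 30.0
pos [0.5102 0.2748 0.0161] clock 2.9333 q [-0.48  0.99 -0.17  1.83  0.42  0.36  0.43] open 0.225 ff 30.0 F [-0.   0.1  2.7]
turn first [0.0001 0.0002 0.0048] rows>= 1.0 then shift [-0.0013 -0.0026  0.0021] | shift in present axes [-0.0013 -0.0026  0.0021]
```

```bash
python3 -m inch '-1 0 0 -0.015 0 0 0;-1 0 0 -0.025 0 0 0;-1 0 0 -0.03 0 0 0;-1 0 0 -0.03 0 0 0;-1 0 0 -0.03 0 0 0;-1 0 0 -0.02 0 0 0;-1 0 0 0 0 0 0.112;-1 0 0 0 0 0 0.112;-1 0 0 0 0 0 0.112;-1 0 0 0 0 0 0.112;-1 0 0 0 0 0 0.112;-1 0 0 0 0 0 0.112;-1 0 0 0 0 0 0.112;-1 0 0 0 0 0 0.112;-1 0 0 0 0 0 0.112;-1 0 0 0 0 0 0.112;-1 0 0 0 0 0 0.112;-1 0 0 0 0 0 0.112;-1 0 0 0 0 0 0.112;-1 0 0 0 0 0 0'; python3 go.py 619 -285 120 -3.6
```

```text
clock: 4.6
tool_pos: [0.5097, 0.275, 0.1657]
eef_rot: [0.729, 0.685, -0.0, 0.0]
contact_force: [0.4, -0.2, -1.5]
opening: 0.225
finger_force: 30.0
pos [0.5097 0.275  0.1657] clock 4.6 q [-0.64  0.74  0.12  1.79 -0.14  0.61 -0.5 ] open 0.225 ff 30.0 F [ 0.4 -0.2 -1.5]
turn first [-0.0003  0.0005  0.0005] rows>= 1.0 then shift [-0.552   0.1443  0.0457] | shift in present axes [-0.5521  0.144   0.0459]
```

```bash
python3 -m inch '-1 -0.0307 0.008 0.0025 0 0 0;-1 -0.0307 0.008 0.0025 0 0 0;-1 -0.0307 0.008 0.0025 0 0 0;-1 -0.0307 0.008 0.0025 0 0 0;-1 -0.0307 0.008 0.0025 0 0 0;-1 -0.0307 0.008 0.0025 0 0 0;-1 -0.0307 0.008 0.0025 0 0 0;-1 -0.0307 0.008 0.0025 0 0 0;-1 -0.0307 0.008 0.0025 0 0 0;-1 -0.0307 0.008 0.0025 0 0 0;-1 -0.0307 0.008 0.0025 0 0 0;-1 -0.0307 0.008 0.0025 0 0 0;-1 -0.0307 0.008 0.0025 0 0 0;-1 -0.0307 0.008 0.0025 0 0 0;-1 -0.0307 0.008 0.0025 0 0 0;-1 -0.0307 0.008 0.0025 0 0 0;-1 -0.0307 0.008 0.0025 0 0 0;-1 -0.0307 0.008 0.0025 0 0 0;-1 0 0 0 0 0 0;-1 0 0 0 0 0 0'; python3 go.py 619 -285 21 -3.6
python3 - <<'E'
from h import *
from plant import snapshot
p,d=snapshot("side");cv2.imwrite("pics/s1.png",cv2.resize(p[250:450,200:440,::-1],None,fx=3,fy=3))
p,d=snapshot("top")
np.savez("top1.npz",p=p,d=d)
E
```

```text
clock: 6.27
tool_pos: [0.6196, -0.2884, 0.1202]
eef_rot: [0.729, 0.685, -0.001, 0.0]
contact_force: [0.1, 0.1, -0.3]
opening: 0.227
finger_force: 30.0
pos [ 0.6196 -0.2884  0.1202] clock 6.2667 q [ 0.38  0.92 -0.02  1.48  0.03  0.75  0.28] open 0.227 ff 30.0 F [ 0.1  0.1 -0.3]
turn first [-0.0007  0.0013  0.0011] rows>= 1.0 then shift [ 0.0034 -0.0008  0.0992] | shift in present axes [ 0.0035 -0.0007  0.0992]
```

View pics/s1.png

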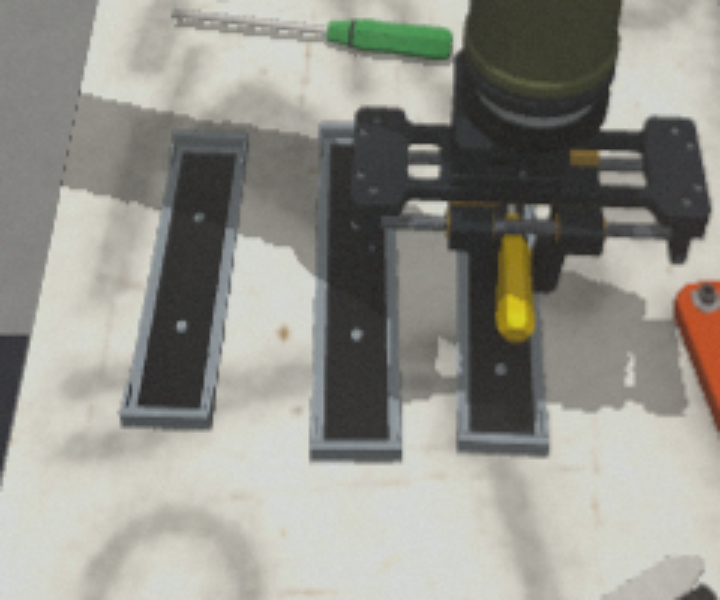

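The crop shows the yellow handle held straight above the short cradle, handle end at about (515,320), axis in line with the liner. I lower it next.

```bash
python3 -m inch '-1 0.0034 -0.0007 0.02 0 0 0;-1 0 0 0.02 0 0 0;-1 0 0 0.02 0 0 0;-1 0 0 0.015 0 0 0;-1 0 0 0.012 0 0 0;-1 0 0 0.008 0 0 0;-1 0 0 0.004 0 0 0;-1 0 0 0 0 0 0;-1 0 0 0 0 0 0'; python3 go.py 619 -285 21 -3.6
```

```text
clock: 7.12
tool_pos: [0.6206, -0.2821, 0.0224]
eef_rot: [0.728, 0.686, 0.0, 0.0]
contact_force: [-0.2, -0.5, -1.2]
opening: 0.222
finger_force: 30.0
pos [ 0.6206 -0.2821  0.0224] clock 7.1167 q [ 0.37  1.05 -0.02  1.5   0.03  0.58  0.27] open 0.222 ff 30.0 F [-0.2 -0.5 -1.2]
turn first [0.0009 0.0003 0.0029] rows>= 1.0 then shift [-0.003  -0.0014  0.0014] | shift in present axes [-0.003  -0.0015  0.0014]
```

```bash
python3 -m inch '-1 -0.003 -0.0015 0.001 0 0 0;-1 0 0 0.0008 0 0 0;-1 0 0 0 0 0 0;-0.2 0 0 0 0 0 0;0.2 0 0 0 0 0 0;0.2 0 0 0 0 0 0;0.2 0 0 0 0 0 0;0.2 0 0 -0.02 0 0 0;0.2 0 0 -0.03 0 0 0;0.2 0 0 -0.03 0 0 0;0.2 0 0 -0.03 0 0 0;0.2 0 0 0 0 0 0'; python3 go.py 534 152.5 120 90.8
```

```text
clock: 8.12
tool_pos: [0.6223, -0.2866, 0.1367]
eef_rot: [0.728, 0.685, 0.002, 0.005]
contact_force: [0.5, 0.4, 0.6]
opening: 0.6
finger_force: 0.0
pos [ 0.6223 -0.2866  0.1367] clock 8.1167 q [ 0.38  0.9  -0.02  1.47  0.03  0.76  0.28] open 0.6 ff 0.0 F [0.5 0.4 0.6]
turn first [ 0.0116 -0.0052  1.4965] rows>= 13.0 then shift [-0.0822 -0.4403  0.0167] | shift in present axes [ 0.433  -0.1148  0.0139]
```

```bash
python3 -m inch '0.4 0.0289 -0.0077 0 0 0 0;0.4 0.0289 -0.0077 0 0 0 0;0.4 0.0289 -0.0077 0 0 0 0;0.4 0.0289 -0.0077 0 0 0 0;0.4 0.0289 -0.0077 0 0 0 0;0.4 0.0289 -0.0077 0 0 0 0;0.4 0.0289 -0.0077 0 0 0 0;0.4 0.0289 -0.0077 0 0 0 0;0.4 0.0289 -0.0077 0 0 0 0;0.4 0.0289 -0.0077 0 0 0 0;0.4 0.0289 -0.0077 0 0 0 0;0.4 0.0289 -0.0077 0 0 0 0;0.4 0.0289 -0.0077 0 0 0 0;0.4 0.0289 -0.0077 0 0 0 0;0.4 0.0289 -0.0077 0 0 0 0'; python3 -m inch '0.4 0 0 0 0 0 -0.1175;0.4 0 0 0 0 0 -0.1175;0.4 0 0 0 0 0 -0.1175;0.4 0 0 0 0 0 -0.1175;0.4 0 0 0 0 0 -0.1175;0.4 0 0 0 0 0 -0.1175;0.4 0 0 0 0 0 -0.1175;0.4 0 0 0 0 0 -0.1175;0.4 0 0 0 0 0 -0.1175;0.4 0 0 0 0 0 -0.1175;0.4 0 0 0 0 0 -0.1175;0.4 0 0 0 0 0 -0.1175;0.4 0 0 0 0 0 -0.1175;0.4 0 0 0 0 0 -0.1175;0.4 0 0 0 0 0 0;0.4 0 0 0 0 0 0'; python3 go.py 534 152.5 15 90.8
python3 - <<'E'
from h import *
from plant import snapshot
p,d=snapshot("top")
for b in blobs(masks(p)["short"],100,3000,(390,540,170,320)): print(fit("top",b,.0135))
cv2.imwrite("pics/t2.png",cv2.resize(p[130:330,200:540,::-1],None,fx=2.3,fy=2.3))
E
```

```text
clock: 9.37
tool_pos: [0.5288, 0.1563, 0.13]
eef_rot: [0.728, 0.686, 0.0, 0.0]
contact_force: [0.0, -0.5, 0.6]
opening: 0.702
finger_force: 0.0
clock: 10.7
tool_pos: [0.5292, 0.1547, 0.13]
eef_rot: [-0.005, 1.0, 0.0, -0.0]
contact_force: [0.1, 0.3, -0.7]
opening: 0.699
finger_force: 0.0
pos [0.5292 0.1547 0.13  ] clock 10.7 q [-0.16  0.79 -0.35  1.89  0.48  0.55  0.75] open 0.699 ff 0.0 F [ 0.1  0.3 -0.7]
turn first [ 0.0005 -0.0002 -0.0033] rows>= 1.0 then shift [-0.0048 -0.0022  0.115 ] | shift in present axes [-0.0048 -0.0023  0.115 ]
{'rect': array([ 618.3, -288.4]), 'size': array([23.3, 79.8]), 'mean': array([ 618.4, -290.1]), 'ang': np.float64(-93.6), 'rang': np.float32(86.4)}
```

View pics/t2.png

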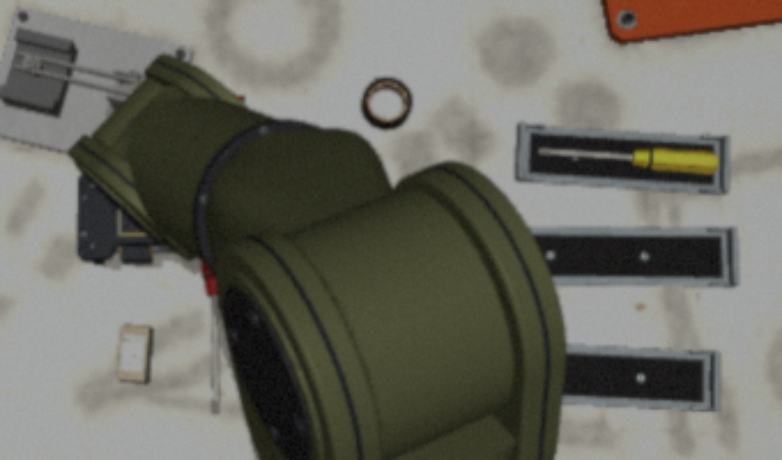

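The short driver lies flat in its cradle (handle at (677,161) in the crop), about 3 mm off its middle, within tolerance. Next is the medium one.

```bash
python3 -m inch '0.4 -0.0048 -0.0022 0.025 0 0 -0.003;0.4 0 0 0.025 0 0 0;0.4 0 0 0.025 0 0 0;0.4 0 0 0.02 0 0 0;0.4 0 0 0.012 0 0 0;0.4 0 0 0.008 0 0 0;0.4 0 0 0 0 0 0;-1 0 0 0 0 0 0;-1 0 0 0 0 0 0;-1 0 0 0 0 0 0;-1 0 0 0 0 0 0;-1 0 0 0 0 0 0;-1 0 0 0 0 0 0;-1 0 0 0 0 0 0;-1 0 0 0 0 0 0' 35; python3 go.py 534 152.5 15 90.8
```

```text
clock: 12.0
tool_pos: [0.5344, 0.1529, 0.0156]
eef_rot: [-0.009, 1.0, 0.0, 0.0]
contact_force: [0.1, -0.3, 5.2]
opening: 0.27
finger_force: 35.0
pos [0.5344 0.1529 0.0156] clock 12.0 q [-0.24  0.98 -0.21  1.9   0.59  0.32  0.67] open 0.27 ff 35.0 F [ 0.1 -0.3  5.2]
turn first [0.0005 0.0009 0.0034] rows>= 1.0 then shift [ 0.0004 -0.0004  0.0006] | shift in present axes [ 0.0004 -0.0004  0.0006]
```

```bash
python3 -m inch '-1 0 0 -0.015 0 0 0;-1 0 0 -0.025 0 0 0;-1 0 0 -0.03 0 0 0;-1 0 0 -0.03 0 0 0;-1 0 0 -0.03 0 0 0;-1 0 0 -0.02 0 0 0.117;-1 0 0 0 0 0 0.117;-1 0 0 0 0 0 0.117;-1 0 0 0 0 0 0.117;-1 0 0 0 0 0 0.117;-1 0 0 0 0 0 0.117;-1 0 0 0 0 0 0.117;-1 0 0 0 0 0 0.117;-1 0 0 0 0 0 0.117;-1 0 0 0 0 0 0.117;-1 0 0 0 0 0 0.117;-1 0 0 0 0 0 0.117;-1 0 0 0 0 0 0.117;-1 0 0 0 0 0 0.117;-1 0 0 0 0 0 0'; python3 go.py 410 -257 110 -3
```

```text
clock: 13.67
tool_pos: [0.5336, 0.1527, 0.1648]
eef_rot: [0.725, 0.688, -0.0, 0.0]
contact_force: [0.1, -0.2, -0.6]
opening: 0.27
finger_force: 35.0
pos [0.5336 0.1527 0.1648] clock 13.6667 q [-0.4   0.72  0.06  1.87 -0.07  0.56 -0.34] open 0.27 ff 35.0 F [ 0.1 -0.2 -0.6]
turn first [-0.0006  0.0007 -0.0004] rows>= 1.0 then shift [-0.4156 -0.102   0.0548] | shift in present axes [-0.4156 -0.1018  0.0552]
```

```bash
python3 -m inch '-1 -0.026 -0.0064 0.0034 0 0 0;-1 -0.026 -0.0064 0.0034 0 0 0;-1 -0.026 -0.0064 0.0034 0 0 0;-1 -0.026 -0.0064 0.0034 0 0 0;-1 -0.026 -0.0064 0.0034 0 0 0;-1 -0.026 -0.0064 0.0034 0 0 0;-1 -0.026 -0.0064 0.0034 0 0 0;-1 -0.026 -0.0064 0.0034 0 0 0;-1 -0.026 -0.0064 0.0034 0 0 0;-1 -0.026 -0.0064 0.0034 0 0 0;-1 -0.026 -0.0064 0.0034 0 0 0;-1 -0.026 -0.0064 0.0034 0 0 0;-1 -0.026 -0.0064 0.0034 0 0 0;-1 -0.026 -0.0064 0.0034 0 0 0;-1 -0.026 -0.0064 0.0034 0 0 0;-1 -0.026 -0.0064 0.0034 0 0 0;-1 0 0 0 0 0 0;-1 0 0 0 0 0 0'; python3 go.py 410 -257 20 -3
python3 - <<'E'
from h import *
from plant import snapshot
p,d=snapshot("side");cv2.imwrite("pics/s3.png",cv2.resize(p[250:450,200:440,::-1],None,fx=3,fy=3))
E
```

```text
clock: 15.17
tool_pos: [0.41, -0.2593, 0.1104]
eef_rot: [0.725, 0.689, -0.0, -0.0]
contact_force: [-0.5, 1.3, -0.5]
opening: 0.27
finger_force: 35.0
pos [ 0.41   -0.2593  0.1104] clock 15.1667 q [ 0.51  0.76 -0.07  2.1   0.16  0.29  0.25] open 0.27 ff 35.0 F [-0.5  1.3 -0.5]
turn first [-0.0005  0.0002  0.0012] rows>= 1.0 then shift [ 0.0023 -0.0001  0.0904] | shift in present axes [ 0.0023 -0.0001  0.0904]
```

View pics/s3.png

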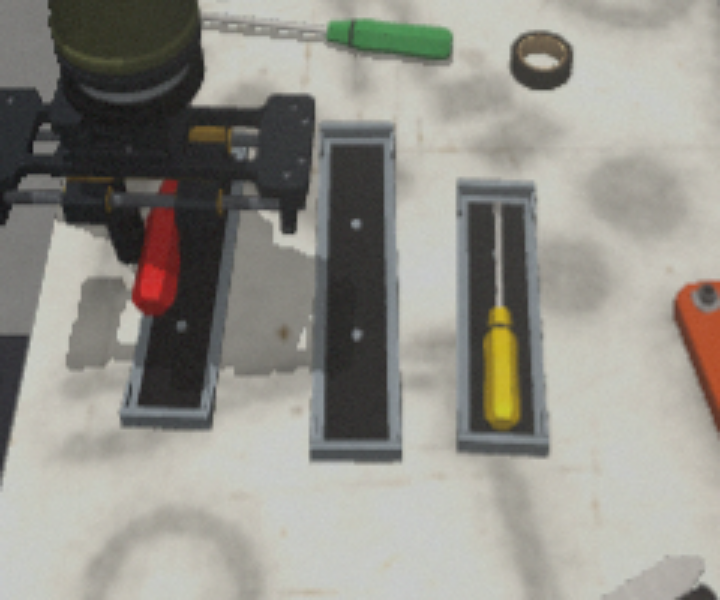

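The red handle hangs over the medium cradle (end at (155,300) in the crop) and the yellow one is fully inside its cradle. Joint 6 is nearing its lower limit, so I go down in stages.

```bash
python3 -m inch '-1 0.0023 0 0.015 0 0 0;-1 0 0 0.02 0 0 0;-1 0 0 0.015 0 0 0;-1 0 0 0 0 0 0;-1 0 0 0 0 0 0'; python3 go.py 410 -257 20 -3
```

```text
clock: 15.63
tool_pos: [0.4113, -0.2538, 0.0604]
eef_rot: [0.723, 0.69, 0.0, -0.001]
contact_force: [0.2, -0.7, -0.9]
opening: 0.271
finger_force: 35.0
pos [ 0.4113 -0.2538  0.0604] clock 15.6333 q [ 0.48  0.86 -0.04  2.12  0.17  0.17  0.24] open 0.271 ff 35.0 F [ 0.2 -0.7 -0.9]
turn first [-0.0011 -0.0015  0.0058] rows>= 1.0 then shift [-0.0033 -0.0012  0.0404] | shift in present axes [-0.0034 -0.0011  0.0404]
```

```bash
python3 -m inch '-1 -0.0033 0.0025 0.01 0 0 0.003;-1 0 0 0.01 0 0 0;-1 0 0 0.007 0 0 0;-1 0 0 0 0 0 0;-1 0 0 0 0 0 0'; python3 go.py 414 -257 20 -3
```

```text
clock: 16.05
tool_pos: [0.4131, -0.2586, 0.0333]
eef_rot: [0.726, 0.688, -0.0, -0.001]
contact_force: [-0.2, 0.7, -0.6]
opening: 0.267
finger_force: 35.0
pos [ 0.4131 -0.2586  0.0333] clock 16.05 q [ 0.48  0.91 -0.03  2.11  0.18  0.12  0.23] open 0.267 ff 35.0 F [-0.2  0.7 -0.6]
turn first [-0.001  -0.0005 -0.0005] rows>= 1.0 then shift [0.0017 0.0009 0.0133] | shift in present axes [0.0017 0.0009 0.0133]
```

```bash
python3 -m inch '-1 0.001 0 0.007 0 0 0;-1 0 0 0.005 0 0 0;-1 0 0 0.001 0 0 0;-1 0 0 0 0 0 0;-1 0 0 0 0 0 0'; python3 go.py 414 -257 20 -3
```

```text
clock: 16.47
tool_pos: [0.4134, -0.2578, 0.0206]
eef_rot: [0.726, 0.688, -0.0, -0.0]
contact_force: [0.4, 0.4, -1.3]
opening: 0.271
finger_force: 35.0
pos [ 0.4134 -0.2578  0.0206] clock 16.4667 q [ 0.48  0.94 -0.02  2.11  0.18  0.09  0.23] open 0.271 ff 35.0 F [ 0.4  0.4 -1.3]
turn first [-0.0002 -0.0001 -0.0006] rows>= 1.0 then shift [0.0008 0.0006 0.0006] | shift in present axes [0.0008 0.0006 0.0006]
```

```bash
python3 -m inch '-1 0 0 0.0006 0 0 0;-0.2 0 0 0 0 0 0;0.2 0 0 0 0 0 0;0.2 0 0 0 0 0 0;0.2 0 0 0 0 0 0;0.2 0 0 -0.015 0 0 0;0.2 0 0 -0.025 0 0 0;0.2 0 0 -0.025 0 0 0;0.2 0 0 -0.025 0 0 0;0.2 0 0 -0.02 0 0 0;0.2 0 0 0 0 0 0'; python3 go.py 557 11.5 120 79.5
```

```text
clock: 17.38
tool_pos: [0.415, -0.2589, 0.1333]
eef_rot: [0.726, 0.688, 0.001, 0.003]
contact_force: [0.1, -0.4, -0.0]
opening: 0.599
finger_force: 0.0
pos [ 0.415  -0.2589  0.1333] clock 17.3833 q [ 0.52  0.71 -0.08  2.08  0.16  0.35  0.25] open 0.599 ff 0.0 F [ 0.1 -0.4 -0. ]
turn first [ 0.0028  0.0061 -1.441 ] rows>= 13.0 then shift [-0.0904  0.2917  0.0133] | shift in present axes [0.2776 0.1273 0.0133]
```

Present axes: 10 rows of (0.0278, 0.0127), then 13 turns of −0.111.

```bash
python3 -m inch '0.4 0.0278 0.0127 0.0013 0 0 0;0.4 0.0278 0.0127 0.0013 0 0 0;0.4 0.0278 0.0127 0.0013 0 0 0;0.4 0.0278 0.0127 0.0013 0 0 0;0.4 0.0278 0.0127 0.0013 0 0 0;0.4 0.0278 0.0127 0.0013 0 0 0;0.4 0.0278 0.0127 0.0013 0 0 0;0.4 0.0278 0.0127 0.0013 0 0 0;0.4 0.0278 0.0127 0.0013 0 0 0;0.4 0.0278 0.0127 0.0013 0 0 0'; python3 -m inch '0.4 0 0 0 0 0 -0.111;0.4 0 0 0 0 0 -0.111;0.4 0 0 0 0 0 -0.111;0.4 0 0 0 0 0 -0.111;0.4 0 0 0 0 0 -0.111;0.4 0 0 0 0 0 -0.111;0.4 0 0 0 0 0 -0.111;0.4 0 0 0 0 0 -0.111;0.4 0 0 0 0 0 -0.111;0.4 0 0 0 0 0 -0.111;0.4 0 0 0 0 0 -0.111;0.4 0 0 0 0 0 -0.111;0.4 0 0 0 0 0 -0.111;0.4 0 0 0 0 0 0;0.4 0 0 0 0 0 0'; python3 go.py 557 11.5 16 79.5
python3 - <<'E'
from h import *
from plant import snapshot
for n in("side","top"):
    p,d=snapshot(n)
    for k,z in(("medium",.015),("long",.012)):
        for b in blobs(masks(p)[k],80,3000): print(n,k,fit(n,b,z))
E
```

```text
clock: 18.22
tool_pos: [0.555, 0.0145, 0.1161]
eef_rot: [0.725, 0.688, -0.001, -0.0]
contact_force: [0.8, -0.7, -0.2]
opening: 0.701
finger_force: 0.0
clock: 19.47
tool_pos: [0.5545, 0.013, 0.1163]
eef_rot: [0.092, 0.996, 0.0, -0.001]
contact_force: [-0.1, -0.7, 0.6]
opening: 0.699
finger_force: 0.0
pos [0.5545 0.013  0.1163] clock 19.4667 q [ 0.11  0.81 -0.37  1.88  0.53  0.54  0.78] open 0.699 ff 0.0 F [-0.1 -0.7  0.6]
turn first [ 0.0003 -0.0014 -0.0007] rows>= 1.0 then shift [-0.0027 -0.001   0.1003] | shift in present axes [-0.0029 -0.001   0.1003]
side medium {'rect': array([1163.3, 2312. ]), 'size': array([187.1, 467.6]), 'mean': array([1150.9, 2315.7]), 'ang': np.float64(0.1), 'rang': np.float32(-3.8)}
side medium {'rect': array([1035.1,  911.1]), 'size': array([175.3, 293.4]), 'mean': array([1014.5,  940.9]), 'ang': np.float64(57.1), 'rang': np.float32(74.9)}
side medium {'rect': array([830.1, 796.1]), 'size': array([ 93.6, 254.7]), 'mean': array([831.5, 789.8]), 'ang': np.float64(-66.8), 'rang': np.float32(-66.0)}
side medium {'rect': array([1615.3,  671. ]), 'size': array(
[... 503 characters left out ...]
 array([1020.2,  838.4]), 'ang': np.float64(-174.8), 'rang': np.float32(12.0)}
top medium {'rect': array([945.8, 220.8]), 'size': array([23.1, 42.3]), 'mean': array([942.1, 221.5]), 'ang': np.float64(-170.1), 'rang': np.float32(1.2)}
top medium {'rect': array([840.1, 761.3]), 'size': array([ 88.8, 183.4]), 'mean': array([839.6, 757. ]), 'ang': np.float64(-62.5), 'rang': np.float32(-66.1)}
top medium {'rect': array([680.6, 167.1]), 'size': array([17.5, 82. ]), 'mean': array([680.4, 166.9]), 'ang': np.float64(-101.5), 'rang': np.float32(78.3)}
top long {'rect': array([543.4,  14.5]), 'size': array([21.9, 26.6]), 'mean': array([542.7,  13.7]), 'ang': np.float64(173.9), 'rang': np.float32(-0.5)}
```

Medium is placed well. Now grip the long one.

```bash
python3 -m inch '0.4 -0.0027 -0.001 0.02 0 0 0;0.4 0 0 0.025 0 0 0;0.4 0 0 0.025 0 0 0;0.4 0 0 0.015 0 0 0;0.4 0 0 0.01 0 0 0;0.4 0 0 0.005 0 0 0;0.4 0 0 0 0 0 0;-1 0 0 0 0 0 0;-1 0 0 0 0 0 0;-1 0 0 0 0 0 0;-1 0 0 0 0 0 0;-1 0 0 0 0 0 0;-1 0 0 0 0 0 0;-1 0 0 0 0 0 0;-1 0 0 0 0 0 0' 40; python3 go.py 557 11.5 16 79.5
```

```text
clock: 20.82
tool_pos: [0.5578, 0.0117, 0.0176]
eef_rot: [0.09, 0.996, 0.0, 0.0]
contact_force: [-1.3, -0.6, 5.1]
opening: 0.289
finger_force: 40.0
pos [0.5578 0.0117 0.0176] clock 20.8167 q [ 0.04  0.98 -0.24  1.9   0.62  0.34  0.7 ] open 0.289 ff 40.0 F [-1.3 -0.6  5.1]
turn first [0.0003 0.0008 0.0024] rows>= 1.0 then shift [ 0.0008 -0.0003  0.0016] | shift in present axes [ 0.0008 -0.0003  0.0016]
```

```bash
python3 -m inch '-1 0 0 -0.015 0 0 0;-1 0 0 -0.025 0 0 0;-1 0 0 -0.03 0 0 0;-1 0 0 -0.03 0 0 0;-1 0 0 -0.03 0 0 0;-1 0 0 -0.02 0 0 0.1077;-1 0 0 0 0 0 0.1077;-1 0 0 0 0 0 0.1077;-1 0 0 0 0 0 0.1077;-1 0 0 0 0 0 0.1077;-1 0 0 0 0 0 0.1077;-1 0 0 0 0 0 0.1077;-1 0 0 0 0 0 0.1077;-1 0 0 0 0 0 0.1077;-1 0 0 0 0 0 0.1077;-1 0 0 0 0 0 0.1077;-1 0 0 0 0 0 0.1077;-1 0 0 0 0 0 0.1077;-1 0 0 0 0 0 0;-1 0 0 0 0 0 0'; python3 go.py 526 -277 110 -0.7
```

```text
clock: 22.48
tool_pos: [0.5572, 0.0117, 0.1669]
eef_rot: [0.71, 0.705, -0.0, -0.0]
contact_force: [0.1, 0.2, -0.3]
opening: 0.291
finger_force: 40.0
pos [0.5572 0.0117 0.1669] clock 22.4833 q [-0.08  0.71 -0.04  1.86  0.04  0.57 -0.15] open 0.291 ff 40.0 F [ 0.1  0.2 -0.3]
turn first [-0.0007  0.0004  0.0054] rows>= 1.0 then shift [-0.289  -0.0276  0.0569] | shift in present axes [-0.2889 -0.0292  0.057 ]
```

```bash
python3 -m inch '-1 -0.0241 -0.0023 0.0047 0 0 0.005;-1 -0.0241 -0.0023 0.0047 0 0 0;-1 -0.0241 -0.0023 0.0047 0 0 0;-1 -0.0241 -0.0023 0.0047 0 0 0;-1 -0.0241 -0.0023 0.0047 0 0 0;-1 -0.0241 -0.0023 0.0047 0 0 0;-1 -0.0241 -0.0023 0.0047 0 0 0;-1 -0.0241 -0.0023 0.0047 0 0 0;-1 -0.0241 -0.0023 0.0047 0 0 0;-1 -0.0241 -0.0023 0.0047 0 0 0;-1 -0.0241 -0.0023 0.0047 0 0 0;-1 -0.0241 -0.0023 0.0047 0 0 0;-1 0 0 0 0 0 0;-1 0 0 0 0 0 0'; python3 go.py 526 -277 22 -0.7
python3 - <<'E'
from h import *
from plant import snapshot
p,d=snapshot("side");cv2.imwrite("pics/s4.png",cv2.resize(p[250:450,200:440,::-1],None,fx=3,fy=3))
E
```

```text
clock: 23.65
tool_pos: [0.5246, -0.279, 0.1102]
eef_rot: [0.713, 0.701, -0.0, -0.0]
contact_force: [0.4, 1.0, -1.0]
opening: 0.289
finger_force: 40.0
pos [ 0.5246 -0.279   0.1102] clock 23.65 q [ 0.47  0.84 -0.1   1.77  0.15  0.54  0.26] open 0.289 ff 40.0 F [ 0.4  1.  -1. ]
turn first [-0.001   0.0003 -0.0044] rows>= 1.0 then shift [0.002  0.0014 0.0882] | shift in present axes [0.0021 0.0015 0.0882]
```

View pics/s4.png

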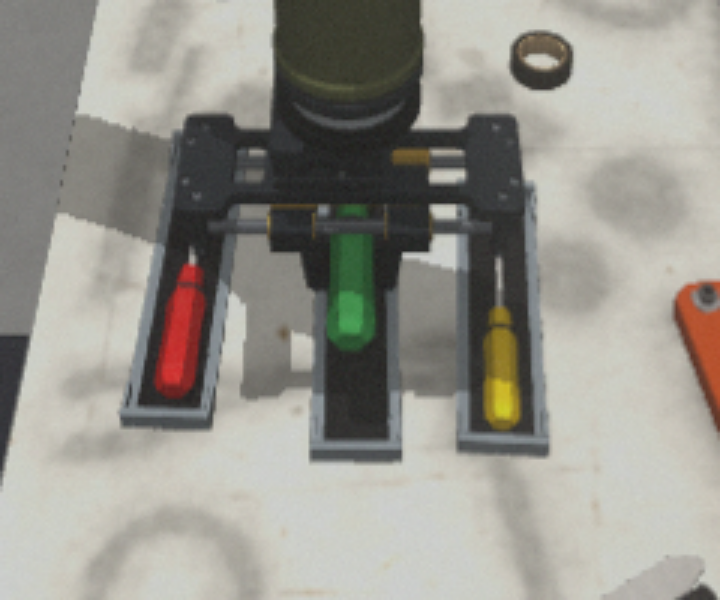

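The green handle hangs centred over the long cradle (end at (352,320) in the crop), and the red and yellow drivers lie in theirs. I lower in two steps.

```bash
python3 -m inch '-1 0.002 0.0015 0.02 0 0 -0.004;-1 0 0 0.02 0 0 0;-1 0 0 0.015 0 0 0;-1 0 0 0.012 0 0 0;-1 0 0 0.008 0 0 0;-1 0 0 0.005 0 0 0;-1 0 0 0 0 0 0;-1 0 0 0 0 0 0'; python3 go.py 526 -277 22 -0.7
```

```text
clock: 24.37
tool_pos: [0.5275, -0.275, 0.031]
eef_rot: [0.711, 0.703, 0.0, 0.0]
contact_force: [-0.5, -0.1, 0.5]
opening: 0.287
finger_force: 40.0
pos [ 0.5275 -0.275   0.031 ] clock 24.3667 q [ 0.45  0.97 -0.08  1.79  0.17  0.39  0.24] open 0.287 ff 40.0 F [-0.5 -0.1  0.5]
turn first [ 0.0005 -0.      0.0017] rows>= 1.0 then shift [-0.002  -0.0015  0.009 ] | shift in present axes [-0.002  -0.0015  0.009 ]
```

```bash
python3 -m inch '-1 -0.002 -0.0015 0.005 0 0 0;-1 0 0 0.004 0 0 0;-1 0 0 0 0 0 0;-1 0 0 0 0 0 0;-0.2 0 0 0 0 0 0;0.2 0 0 0 0 0 0;0.2 0 0 0 0 0 0;0.2 0 0 0 0 0 0;0.2 0 0 -0.015 0 0 0;0.2 0 0 -0.025 0 0 0;0.2 0 0 -0.03 0 0 0;0.2 0 0 -0.03 0 0 0;0.2 0 0 -0.03 0 0 0;0.2 0 0 -0.03 0 0 0;0.2 0 0 0 0 0 0'; python3 -m inch '0.2 0.03 0 0 0 0 0;0.2 0.03 0 0 0 0 0;0.2 0.03 0 0 0 0 0;0.2 0.03 0 0 0 0 0;0.2 0.03 0 0 0 0 0;0.2 0.03 0 0 0 0 0;0.2 0.03 0 0 0 0 0;0.2 0.03 0 0 0 0 0;0.2 0.03 0 0 0 0 0;0.2 0.03 0 0 0 0 0;0.2 0.03 0 0 0 0 0;0.2 0.03 0 0 0 0 0;0.2 0 0 0 0 0 0;0.2 0 0 0 0 0 0'
python3 - <<'E'
from h import *
from plant import snapshot
C=dict(short=(622,-239,86.4,46,.0135),medium=(413,-204,87.1,55,.015),long=(527.2,-212.5,89.3,66,.016))
for n in("top","side"):
    p,d=snapshot(n);cv2.imwrite(f"pics/{n}5.png",p[:,:,::-1])
    for k,(x,y,a,o,z) in C.items():
        for b in blobs(masks(p)[k],80,3000,(380,540,170,320) if n=="top" else (230,400,280,405)):
            f=fit(n,b,z);t=np.radians(a);u=np.array([np.cos(t),np.sin(t)]);e=f["rect"]-np.array([x,y])+o*u
            print(n,k,f,"along",(e@u).round(1),"across",(e@[u[1],-u[0]]).round(1))
E
```

```text
clock: 25.62
tool_pos: [0.5288, -0.2786, 0.1875]
eef_rot: [0.711, 0.703, 0.002, 0.005]
contact_force: [0.8, -0.3, 0.3]
opening: 0.601
finger_force: 0.0
clock: 26.78
tool_pos: [0.5292, 0.0851, 0.1813]
eef_rot: [0.709, 0.705, 0.0, -0.001]
contact_force: [-0.7, -1.6, -0.3]
opening: 0.601
finger_force: 0.0
top short {'rect': array([ 618.4, -287.4]), 'size': array([23.2, 81.8]), 'mean': array([ 618.3, -290. ]), 'ang': np.float64(-93.7), 'rang': np.float32(86.8)} along -2.5 across -0.6
top medium {'rect': array([ 413.4, -259.4]), 'size': array([26.7, 90.5]), 'mean': array([ 413.2, -261.7]), 'ang': np.float64(-92.1), 'rang': np.float32(87.4)} along -0.3 across 3.2
top long {'rect': array([ 525. , -277.9]), 'size': array([26.4, 98.7]), 'mean': array([ 525.2, -281. ]), 'ang': np.float64(-90.5), 'rang': np.float32(90.0)} along 0.6 across -1.4
side short {'rect': array([ 618.9, -284.3]), 'size': array([22.3, 86.8]), 'mean': array([ 617.9, -289. ]), 'ang': np.float64(-94.4), 'rang': np.float32(85.3)} along 0.6 across -0.2
side medium {'rect': array([ 413.1, -255.4]), 'size': array([25.7, 99.5]), 'mean': array([ 412.7, -260.1]), 'ang': np.float64(-92.0), 'rang': np.float32(87.5)} along 3.7 across 2.7
side long {'rect': array([ 525.4, -280.3]), 'size': array([22.3, 82.2]), 'mean': array([ 524.5, -283.2]), 'ang': np.float64(-91.2), 'rang': np.float32(-89.9)} along -1.8 across -1.0
```

View pics/top5.png

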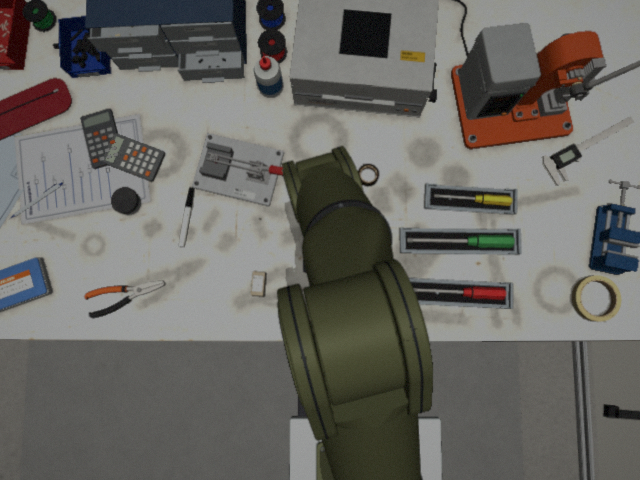

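View pics/side5.png

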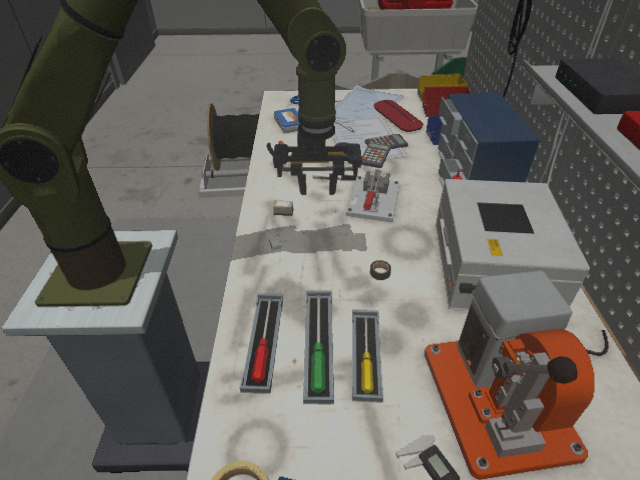

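Both views show all three drivers lying in their own cradles: top view yellow (480,199), green (470,241), red (470,293). They are within about 4 mm and 1°. The relay, the tape and (in the top view) the marker are where they were, the housing shows only faintly in shadow in the side view, and the arm is clear.

```bash
python3 -c "
from plant import r
print(r.finish_job())"
```

```text
the job is handed in; nothing more can be done
None
```

All three screwdrivers are lying in the cradles of their own length, within about 4 mm and 1° by the final camera check, the bystanders were left alone, and the job is handed in; the hand-in gave no verdict.

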